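Raise the hold-down arm off the bracket

ROBOT

A 7-joint arm with a two-finger parallel gripper is mounted at the origin on the work surface. World frame = base frame: x ahead of the robot, y to its left, z up, the work surface at z = 0. Lengths are in m, angles in rad, forces in N, time in s.
With the tool pointing down it reaches from about 0.425 to 0.875 m from the base axis. Payload 4.7 kg.
Tool frame: the origin (TCP) lies on the front face of the gripper's body, between the roots of the fingers; the fingertips stand 70 mm ahead of it and the grasp point (between the pads) lies 51 mm ahead of it; z points along the fingers, x is the direction in which the jaws open and shut, and the axes are right-handed (so a half turn about z gives the same grasp; the last joint's range is limited). The gripper opens to 87 mm and grips with 3 to 60 N. Pads are 19 mm wide; open, the fingers measure 117 mm over their backs; the gripper's body (75 mm by 190 mm) begins 51 mm behind the grasp point.
Start: joints at [-1.255, 0.321, -0.07, 1.45, 0.023, 1.371, -0.057], TCP at [0.193, 0.621, 0.292] pointing down, gripper open.
Joint ranges: [-2.86, 2.86], [-0.3, 2.09], [-1.38, 1.24], [0.06, 2.45], [-1.56, 4.7], [0.09, 2.05], [-2.69, 2.69]. Speed limits (rad/s): [2.57, 2.57, 3.14, 3.14, 3.14, 3.14, 3.14].

INTERFACE

Orientations are given as a unit quaternion [x, y, z, w].
In Python, from plant import arm gives the robot as it stands.
- The arm moves only by the shell command python3 -m pendant 'ROWS' [FORCE]. ROWS is text: rows parted by semicolons, each of 5 numbers parted by spaces: the finger opening in m, from 0 to 0.087, then the shift along the tool's x, y, z in m, then the turn about the tool's z in rad. A call has 1 to 8 rows; each row is the pose to reach, as a shift and turn from the pose measured when the call began, along the tool's axes at that moment; what a row does not reach only later rows make up. A row lasts 1/10 s, in which the tool goes at most 50 mm and 8.59 degrees, less where a joint would pass 70% of its speed; a pose out of reach is approached as far as the arm can. A call with a gripper value outside its range is refused whole. The fingers move at their own pace and stop on an object; FORCE is the grip in N (left out, the last holds). Time passes only in rows, so rows that repeat a pose let the fingers close. It gives the time, the measured TCP pose, the force and the opening at its end, in the units of the state.
- arm.observe(): the state, without advancing time (a new reading comes with each control period).
- arm.grab_frame(name): name is "scene" or "top" or "wrist"; returns a dict with "color" (384x512x3 uint8, red, green, blue), "range_z" (384x512 float32, m along the optical axis (not along the pixel's ray), 0 where there is no reading), "mtx" (3x3 intrinsics, pixels), "position" and "orientation" of the camera in the world. Camera axes: x right, y up, looking along -z (the intrinsics and any distortion apply to the point x, -y, -z); pixel columns grow to the right and rows downward; lengths in m; the calibration is good to about 2 mm. A picture is of the moment at which its call begins.
- arm.finish_job(): hands the job in, once; it reports no verdict.
The state is a dict: "t": time; "joints": joint angles; "qvel": joint speeds; "tau": joint torques, N m; "ee_pos": TCP position; "orientation": TCP orientation; "ft_force": force on the tool from outside, world axes, zero at the start; "torque": the same for the moment, N m; "finger_gap": finger opening in m.
Only numpy, scipy, OpenCV 4.12 (cv2) and the standard library are available. Lean on these libraries where they do the work, as an engineer would, in place of code of your own. Each camera call takes 0.05 s, during which the arm holds its last target.

TASK

Two bench jigs with counterweighted hold-down arms stand on the workbench; one holds a folded metal bracket under its arm, the other is empty. Free the bracket: lift the arm above it up past its balance point, so that it tips over and rests fully open by itself, and let go. Leave the bracket lying in its jig and the empty jig's arm down.

Things in the scene. Friction and masses are not known exactly. Their poses are not given: they have to be found in the camera images.
- handle (a point): Handle at the free end of the arm above the bracket: black drum, 32 mm diameter, 32 mm wide, flat ends facing +y and -y, free on all sides but +x; pinch it across the flat ends, it can turn between the fingers. Point: its centre, 90 mm above the bench when lowered. Axes turn with the arm: +x points along the bar to the pivot, 170 mm away; y is parallel to the axle; z up when lowered.
- loaded_arm (a joint): Angle (rad) of that arm (steel bar 20 mm wide, pivot 90 mm up between two cheeks, roller counterweight behind): 0 = lowered, level; grows as the handle rises and swings back over the pivot. Below about 0.85 (balance) it falls shut; beyond, the counterweight slowly carries it to the open stop at 1.75, just past upright. Lifting at the handle takes 1 to 2 N.
- bracket: Folded bare-metal bracket, an upside-down U, 50 x 70 mm from above, 40 mm high, 0.18 kg, loose. It stands on its jig's 10 mm thick base plate under the arm's rubber foot, which hangs 100 mm from the pivot and clears it by 1 mm. Origin: centre of its underside; z up; the 70 mm side is along y.
- empty_arm (a joint): Angle (rad) of the arm of the other jig, which is built the same but has no bracket and stands at least 240 mm from the first, to its left or right; 0 = lowered, and it must stay down.
There are look-alikes about, which are no part of the job. What is shaped like the bracket but orange, pink or purple is not meant.

How it is judged:
At the end, for the whole second after the job is handed in: The arm over the bracket rests open, above 1.4 rad and still (under 0.1 rad/s); the empty jig's arm is down (below 0.15 rad); the bracket stands in its jig, within 20 mm of where it began and tilted less than 0.2 rad (value of joint loaded_arm between 1.4 and 1.9 rad and velocity of joint loaded_arm between -0.1 and 0.1 rad/s and value of joint empty_arm below 0.15 rad and distance of bracket from where it was at the start of the episode below 0.02 m and angle between bracket's own z axis and vertical below 0.2 rad); the robot touches nothing.
It fails at once if the empty jig's arm was lifted (beyond 0.35 rad) (value of joint empty_arm above 0.35 rad).
It fails at once if the bracket was shifted by more than 30 mm (distance of bracket from where it was at the start of the episode above 0.03 m).
It also fails if it takes over 40 s, if anything falls off the work surface, if the arm or the gripper's body presses on something with over 40 N, if the wrist force passes 120 N, or if a joint passes its speed limit or range.

## Working session

There is one attempt and no reset: what is moved stays moved. The work goes in short steps, Python scripts to look and compute and a shell command to move; the robot and the scene stay as the last step left them, time stands still between calls to the robot, and variables do not carry over. Pictures are saved under pics/ and viewed, and the job is handed in when it is done.

```bash
ls; mkdir -p pics
python3 - <<'E'
from plant import arm
import cv2,numpy as np,pickle
for n in ["scene","top","wrist"]:
    f=arm.grab_frame(n); cv2.imwrite(f"pics/{n}0.png",f["color"][:,:,::-1]); pickle.dump(f,open(f"{n}0.pkl","wb"))
    print(n,f["mtx"].tolist(),f["position"],f["orientation"],[k for k in f])
print(arm.observe())
E
```

```text
pics
scene [[474.84290760935085, 0.0, 245.85143925952477], [0.0, 474.84290760935085, 198.39836359950004], [0.0, 0.0, 1.0]] [1.00638459 0.2085913  0.99353275] [0.14293996 0.22116518 0.80607925 0.52999092] ['color', 'range_z', 'mtx', 'position', 'orientation']
top [[419.7302586316762, 0.0, 256.41900080977763], [0.0, 419.7302586316762, 195.7369845346026], [0.0, 0.0, 1.0]] [ 0.40370725 -0.03725833  0.98739983] [ 0.04757206 -0.03418905 -0.69623071  0.71542351] ['color', 'range_z', 'mtx', 'position', 'orientation']
wrist [[267.3402202593297, 0.0, 253.53615873513328], [0.0, 267.3402202593297, 190.78713278930354], [0.0, 0.0, 1.0]] [0.11695042 0.64423869 0.38472782] [-0.11885117 -0.0864073   0.58614454  0.79677021] ['color', 'range_z', 'mtx', 'position', 'orientation']
{'t': 0.15, 'joints': array([-1.25489435,  0.3216429 , -0.07009794,  1.45142179,  0.02256581,
        1.37074124, -0.05689143]), 'qvel': array([-1.64065446e-03, -2.37725424e-03,  6.69924542e-04, -2.76016034e-03,
       -5.87774668e-04, -8.41116417e-04, -3.11479446e-05]), 'tau': array([-3.24288876e-04, -4.91799760e+01, -4.04871656e-01, -3.12875783e+01,
       -6.40523317e-02,  4.05153644e-02,  1.13186109e-04]), 'ee_pos': array([0.19313497, 0.62031772, 0.29140556]), 'orientation': array([ 8.05358024e-01,  5.92788280e-01, -5.60333463e-04,  4.41612941e-04]), 'ft_force': array([0.80805614, 0.62330056, 0.17918954]), 'torque': array([-0.00190659,  0.02924321,  0.02241003]), 'finger_gap': 0.08693199913429457}
```

View pics/scene0.png

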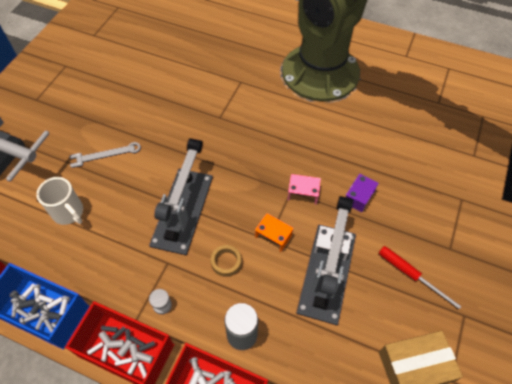

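View pics/top0.png

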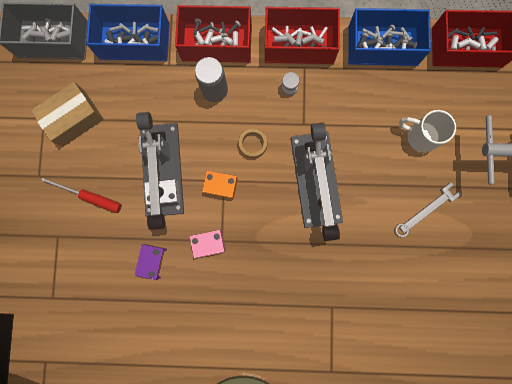

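View pics/wrist0.png

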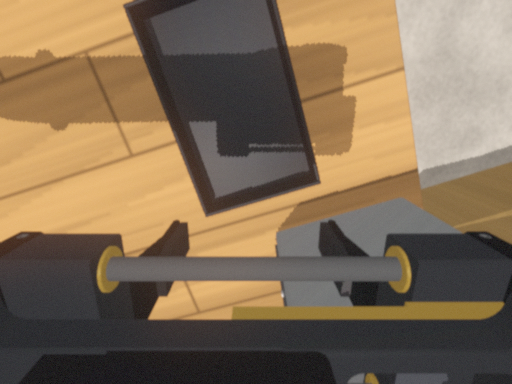

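The top view shows the loaded jig on the left: white bracket near (160,193), handle near (155,221), pivot near (152,150). The empty jig is at (318,180), with its handle at (330,231). The pink and purple look-alikes lie near (207,244) and (150,262). In the scene view the loaded handle is at (344,203). Next I'll measure from these.

```bash
cat > h.py <<'E'
import numpy as np,cv2,pickle
from scipy.spatial.transform import Rotation as R
def cloud(f):
    h,w=f["range_z"].shape; K=f["mtx"]; z=f["range_z"].astype(float)
    u,v=np.meshgrid(np.arange(w),np.arange(h))
    p=np.stack([(u-K[0,2])/K[0,0]*z,-(v-K[1,2])/K[1,1]*z,-z],-1)
    P=p@R.from_quat(f["orientation"]).as_matrix().T+f["position"]; P[z<=0]=np.nan
    return P
E
python3 - <<'E'
from h import *
for n,boxes in [("top",{"handleL":(140,165,205,235),"barL":(146,162,160,200),"handleE":(318,345,220,245),"brL":(140,180,178,212),"plate":(135,190,115,220)}),("scene",{"handleL":(332,358,192,215),"barL":(325,350,210,280)})]:
    f=pickle.load(open(n+"0.pkl","rb")); P=cloud(f); c=f["color"].astype(int); z=P[...,2]
    hsv=cv2.cvtColor(f["color"],cv2.COLOR_RGB2HSV)
    for k,(a,b,s,e) in boxes.items():
        p=P[s:e,a:b].reshape(-1,3); col=c[s:e,a:b].reshape(-1,3); sa=hsv[s:e,a:b,1].reshape(-1)
        if k.startswith("handle"): m=(col.max(1)<60)&(p[:,2]>.07)&(p[:,2]<.13)
        elif k=="plate": m=(p[:,2]>.004)&(p[:,2]<.016)
        elif k=="brL": m=(p[:,2]>.045)&(p[:,2]<.058)&(col.min(1)>120)
        else: m=(p[:,2]>.085)&(p[:,2]<.125)&(col.max(1)>70)
        q=p[m]
        if len(q)<5: print(n,k,len(q)); continue
        r=cv2.minAreaRect((q[:,:2]*1000).astype(np.float32))
        x=q-q.mean(0); d=np.linalg.svd(x)[2][0] if len(x)<5000 else 0
        print(n,k,len(q),"mean",q.mean(0).round(4),"min",q.min(0).round(4),"max",q.max(0).round(4),"rect",np.round(r[0],1),np.round(r[1],1),round(r[2],1),"dir",d.round(3))
for n in["top","scene"]:
    f=pickle.load(open(n+"0.pkl","rb"));a,b,s,e=(115,205,100,240) if n=="top" else (285,385,180,330)
    cv2.imwrite(f"pics/{n}_zoom.png",cv2.resize(f["color"][s:e,a:b,::-1],None,fx=4,fy=4,interpolation=cv2.INTER_CUBIC))
E
```

```text
top handleL 229 mean [0.4458 0.1927 0.1009] min [0.4301 0.178  0.0808] max [0.4673 0.212  0.1083] rect [448.8 195. ] [34.7 31.9] 8.0 dir [ 0.161 -0.961 -0.225]
top barL 375 mean [0.5368 0.2059 0.0922] min [0.4944 0.1913 0.0861] max [0.5806 0.2198 0.097 ] rect [537.4 206.3] [87.6 20.2] 6.9 dir [-0.991 -0.131  0.004]
top handleE 198 mean [ 0.4323 -0.1764  0.1008] min [ 0.417  -0.1933  0.0763] max [ 0.4492 -0.1606  0.1089] rect [ 432.9 -177. ] [30.2 30.7] 6.2 dir [ 0.236 -0.933  0.272]
top brL 393 mean [0.5184 0.1931 0.0495] min [0.4873 0.1628 0.0453] max [0.5454 0.2391 0.0568] rect [516.5 200.7] [50.3 71.2] 7.3 dir [-0.104  0.995 -0.008]
top plate 1699 mean [0.5804 0.1993 0.0094] min [0.4626 0.1533 0.0041] max [0.7023 0.267  0.016 ] rect [582.1 202.5] [229.8 109.1] 6.3 dir [-0.997 -0.083  0.   ]
scene handleL 156 mean [0.4516 0.1982 0.1025] min [0.4315 0.1837 0.0903] max [0.4652 0.213  0.1091] rect [447.3 197. ] [31.3 30.3] 12.1 dir [ 0.339 -0.935 -0.103]
scene barL 722 mean [0.5493 0.211  0.0935] min [0.4607 0.1893 0.0869] max [0.6249 0.2437 0.1097] rect [545.5 211. ] [166.3  35.3] 12.2 dir [0.985 0.169 0.026]
```

View pics/top_zoom.png

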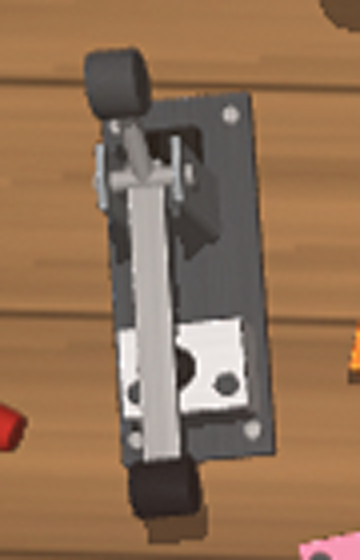

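View pics/scene_zoom.png

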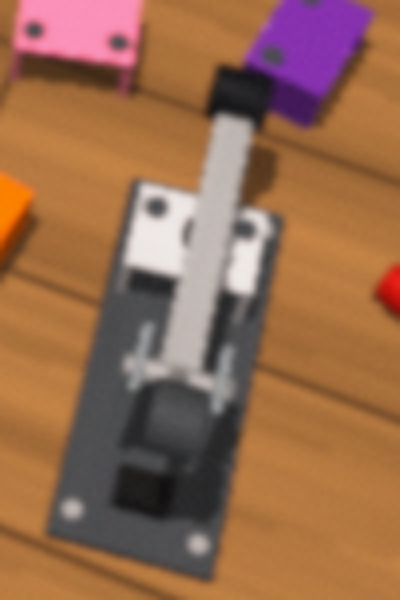

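Checks: the handle centre is about (0.448, 0.195, 0.09). Its top reads 0.106 as expected, the rect is 32 mm, and it lies 70 mm from the bracket centre at (0.5165, 0.2007). The bar yaw is about 7.2°. Next I'll work out the tool-frame shift.

```bash
cat > go.py <<'E'
from h import *
import sys
from plant import arm
yaw=np.deg2rad(7.2); d=np.array([np.cos(yaw),np.sin(yaw),0]); yv=np.array([-d[1],d[0],0])
H=np.array([.448,.1955,.09]); PV=H+.17*d
def hpos(th): return PV-.17*np.cos(th)*d+.17*np.sin(th)*np.array([0,0,1])
def rep(targets):
    s=arm.observe(); M=R.from_quat(s["orientation"]).as_matrix(); p=np.array(s["ee_pos"])
    x=M[:,0]; t=yv if x@yv>0 else -yv
    turn=np.arctan2(M[:,1]@t,M[:,0]@t)
    print("t",s["t"],"ee",p.round(4),"z",M[:,2].round(3),"turn",turn.round(4),"F",np.round(s["ft_force"],2),"gap",round(s["finger_gap"],4))
    for T in targets: print(np.round(T,3),"shift",(M.T@(np.array(T)-p)).round(4))
if __name__=="__main__":
    print(d,PV); g=np.array([0,0,.051])
    rep([H+g+[0,0,.12],H+g])
E
python3 go.py
```

```text
[0.9921147  0.12533323 0.        ] [0.6166595  0.21680665 0.09      ]
t 0.15 ee [0.1931 0.6203 0.2914] z [-0.    -0.001 -1.   ] turn -0.4274 F [0.81 0.62 0.18] gap 0.0869
[0.448 0.196 0.261] shift [-0.3298  0.3696  0.0309]
[0.448 0.196 0.141] shift [-0.3297  0.3696  0.1509]
```

```bash
python3 -m pendant '0.087 -0.03 0.035 0.003 -0.14; 0.087 -0.06 0.067 0.006 -0.28; 0.087 -0.09 0.1 0.01 -0.427; 0.087 -0.12 0.134 0.01 -0.427; 0.087 -0.15 0.168 0.01 -0.427; 0.087 -0.18 0.202 0.01 -0.427; 0.087 -0.21 0.235 0.01 -0.427; 0.087 -0.21 0.235 0.01 -0.427'; python3 go.py
```

```text
t: 0.95
ee_pos: [0.3593, 0.3437, 0.2818]
orientation: [0.665, 0.746, -0.001, 0.002]
ft_force: [0.8, -0.7, -0.9]
finger_gap: 0.0871
[0.9921147  0.12533323 0.        ] [0.6166595  0.21680665 0.09      ]
t 0.95 ee [0.3593 0.3437 0.2818] z [ 0.001 -0.004 -1.   ] turn -0.011 F [ 0.82 -0.66 -0.93] gap 0.0871
[0.448 0.196 0.261] shift [-0.1573  0.0712  0.0215]
[0.448 0.196 0.141] shift [-0.1568  0.0711  0.1415]
```

```bash
python3 -m pendant '0.087 -0.04 0.018 0.005 -0.011; 0.087 -0.08 0.036 0.01 -0.011; 0.087 -0.12 0.054 0.015 -0.011; 0.087 -0.157 0.071 0.02 -0.011; 0.087 -0.157 0.071 0.02 -0.011; 0.087 -0.157 0.071 0.02 -0.011'; python3 go.py
python3 - <<'E'
from h import *
from plant import arm
f=arm.grab_frame("wrist");pickle.dump(f,open("w1.pkl","wb"));cv2.imwrite("pics/w1.png",f["color"][:,:,::-1])
f=arm.grab_frame("scene");cv2.imwrite("pics/s1.png",f["color"][:,:,::-1])
E
```

```text
t: 1.55
ee_pos: [0.4478, 0.1955, 0.2622]
orientation: [0.662, 0.749, -0.001, 0.001]
ft_force: [-0.7, 1.1, 0.7]
finger_gap: 0.0868
[0.9921147  0.12533323 0.        ] [0.6166595  0.21680665 0.09      ]
t 1.55 ee [0.4478 0.1955 0.2622] z [ 0.    -0.003 -1.   ] turn -0.0022 F [-0.75  1.13  0.71] gap 0.0868
[0.448 0.196 0.261] shift [0.     0.0002 0.0012]
[0.448 0.196 0.141] shift [0.0004 0.0002 0.1212]
```

View pics/w1.png

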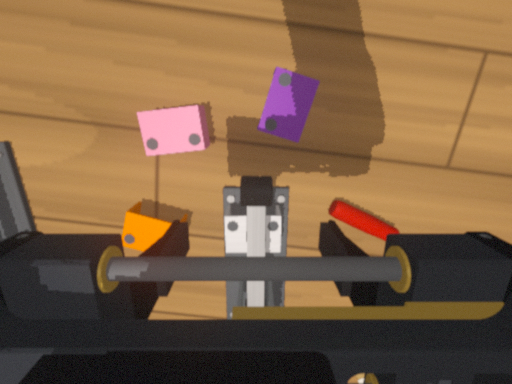

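View pics/s1.png

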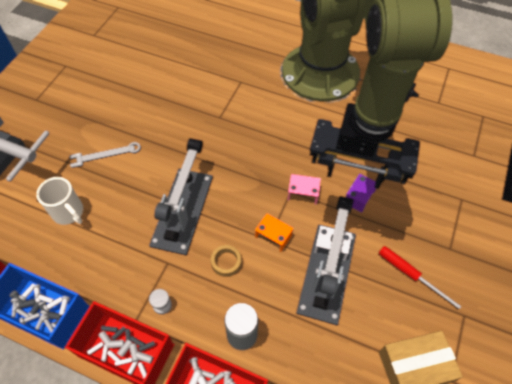

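The wrist view shows the handle at (257,190), midway between the fingers (about 150–186 and 322–360), with the bar parallel to the tool. The scene view shows the hand above the loaded jig. I'll check the handle once more from the wrist depth, then go down.

```bash
python3 - <<'E'
from h import *
f=pickle.load(open("w1.pkl","rb"));P=cloud(f)[172:215,235:280].reshape(-1,3);c=f["color"][172:215,235:280].reshape(-1,3).astype(int)
m=(c.max(1)<70)&(P[:,2]>.075)&(P[:,2]<.12);q=P[m];print(len(q),q.mean(0),q.min(0),q.max(0),cv2.minAreaRect((q[:,:2]*1000).astype(np.float32)))
E
python3 -m pendant '0.087 0 0 0.03 0; 0.087 0 0 0.06 0; 0.087 0 0 0.09 0; 0.087 0 0 0.11 0; 0.087 0 0 0.12 0; 0.087 0 0 0.12 0'; python3 go.py
```

```text
871 [0.44429776 0.19722721 0.1037479 ] [0.43107628 0.18165386 0.09381009] [0.46349192 0.21386108 0.10872649] ((446.81085205078125, 197.267578125), (29.144102096557617, 31.500446319580078), 8.249290466308594)
t: 2.25
ee_pos: [0.446, 0.1977, 0.1413]
orientation: [0.66, 0.751, -0.002, 0.001]
ft_force: [0.7, -0.1, 0.7]
finger_gap: 0.087
[0.9921147  0.12533323 0.        ] [0.6166595  0.21680665 0.09      ]
t 2.25 ee [0.446  0.1977 0.1413] z [-0.002 -0.004 -1.   ] turn 0.0042 F [ 0.69 -0.09  0.68] gap 0.087
[0.448 0.196 0.261] shift [-0.0029  0.0014 -0.1197]
[0.448 0.196 0.141] shift [-0.0024  0.0017  0.0003]
```

```bash
python3 -m pendant '0.05 0 0 0 0; 0.03 0 0 0 0; 0.02 0 0 0 0; 0.02 0 0 0 0; 0.02 0 0 0 0; 0.02 0 0 0 0' 12
python3 - <<'E'
from go import *
H=np.array([.4475,.1965,.09]);PV=H+.17*d
s=arm.observe();g=np.array(s["ee_pos"])-H; g=np.array([0,0,g[2]])
import go
go.PV=PV
rep([hpos(t)+g for t in (0,.1,.2,.3,.4,.5,.6,.7,.8,.9,1.0,1.1,1.2,1.3)])
f=arm.grab_frame("wrist");cv2.imwrite("pics/w2.png",f["color"][:,:,::-1])
E
```

```text
t: 2.85
ee_pos: [0.4461, 0.1977, 0.1415]
orientation: [0.66, 0.751, -0.002, 0.001]
ft_force: [-0.2, -0.2, 0.8]
finger_gap: 0.0469
t 2.85 ee [0.4461 0.1977 0.1415] z [-0.001 -0.004 -1.   ] turn 0.0041 F [-0.24 -0.23  0.77] gap 0.0469
[0.448 0.196 0.142] shift [-0.0013  0.0012  0.    ]
[0.448 0.197 0.159] shift [-0.0014  0.0021 -0.017 ]
[0.451 0.197 0.175] shift [-0.0015  0.0046 -0.0338]
[0.455 0.197 0.192] shift [-0.0016  0.0087 -0.0502]
[0.461 0.198 0.208] shift [-0.0017  0.0145 -0.0662]
[0.468 0.199 0.223] shift [-0.0018  0.0219 -0.0815]
[0.477 0.2   0.238] shift [-0.0019  0.0308 -0.096 ]
[0.487 0.202 0.251] shift [-0.002   0.041  -0.1096]
[0.499 0.203 0.263] shift [-0.0021  0.0526 -0.122 ]
[0.511 0.205 0.275] shift [-0.0022  0.0653 -0.1333]
[0.525 0.206 0.285] shift [-0.0023  0.0791 -0.1432]
[0.54  0.208 0.293] shift [-0.0024  0.0939 -0.1517]
[0.555 0.21  0.3  ] shift [-0.0024  0.1094 -0.1586]
[0.571 0.212 0.305] shift [-0.0025  0.1255 -0.164 ]
```

View pics/w2.png

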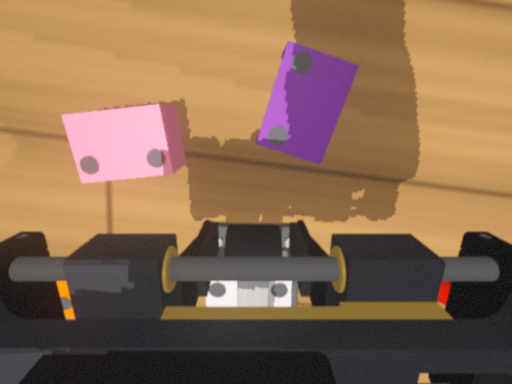

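The fingers are still closing (gap 47 mm) and the drum sits at (262,237), between the pads. I'll let them finish.

```bash
python3 -m pendant '0.02 0 0 0 0; 0.02 0 0 0 0; 0.02 0 0 0 0; 0.02 0 0 0 0'; python3 -m pendant '0.02 0 0 0 0; 0.02 0 0 0 0'
```

```text
t: 3.3
ee_pos: [0.4461, 0.1974, 0.1415]
orientation: [0.66, 0.751, -0.002, 0.001]
ft_force: [-0.5, -2.0, 1.0]
finger_gap: 0.0323
t: 3.5
ee_pos: [0.4461, 0.1974, 0.1415]
orientation: [0.66, 0.751, -0.002, 0.001]
ft_force: [-0.2, -0.9, 1.7]
finger_gap: 0.0314
```

Gripped at 31.4 mm, close to the 32 mm drum width. Now lift along the arc to about 0.4 rad.

```bash
python3 -m pendant '0.02 0 0 -0.009 0; 0.02 0 0.001 -0.017 0; 0.02 0 0.002 -0.025 0; 0.02 0 0.0035 -0.034 0; 0.02 0 0.0055 -0.042 0; 0.02 0 0.008 -0.050 0; 0.02 0 0.013 -0.066 0; 0.02 0 0.013 -0.066 0'
python3 - <<'E'
from go import *
import go
s=arm.observe(); p=np.array(s["ee_pos"]); 
H0=np.array([.4461,.1974,.1415]); go.PV=H0+.17*d
th=np.arctan2(p[2]-go.PV[2],(go.PV-p)@d);print("th est",th)
rep([go.hpos(t) for t in (.4,.5,.6,.7,.8,.9,1.0,1.1,1.2,1.3)])
for n in("scene","wrist"):
    f=arm.grab_frame(n);cv2.imwrite(f"pics/{n}3.png",f["color"][:,:,::-1])
E
```

```text
t: 4.3
ee_pos: [0.4592, 0.199, 0.2095]
orientation: [0.66, 0.751, -0.003, 0.001]
ft_force: [-6.1, -2.5, 0.8]
finger_gap: 0.032
th est 0.40943104929694957
t 4.3 ee [0.4592 0.199  0.2095] z [-0.002 -0.005 -1.   ] turn 0.0031 F [-6.07 -2.52  0.81] gap 0.032
[0.459 0.199 0.208] shift [0.0001 0.0002 0.0018]
[0.467 0.2   0.223] shift [ 0.      0.0075 -0.0135]
[0.476 0.201 0.237] shift [-0.0001  0.0164 -0.028 ]
[0.486 0.202 0.251] shift [-0.0002  0.0266 -0.0416]
[0.497 0.204 0.263] shift [-0.0003  0.0382 -0.054 ]
[0.51  0.205 0.275] shift [-0.0004  0.0509 -0.0653]
[0.524 0.207 0.285] shift [-0.0005  0.0647 -0.0752]
[0.538 0.209 0.293] shift [-0.0005  0.0794 -0.0837]
[0.554 0.211 0.3  ] shift [-0.0006  0.0949 -0.0907]
[0.57  0.213 0.305] shift [-0.0007  0.111  -0.0961]
```

View pics/scene3.png

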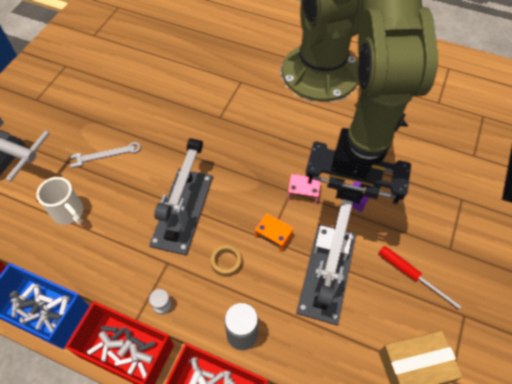

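View pics/wrist3.png

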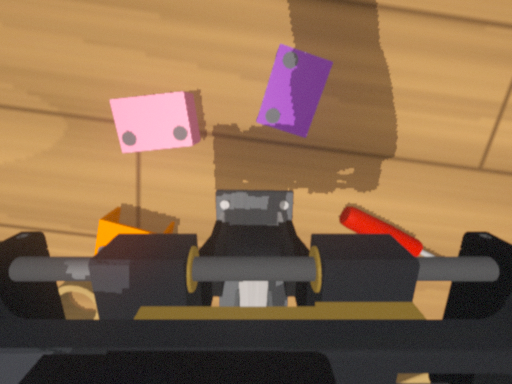

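The drum at (255,245) in the wrist view is still between the pads, and the bar rises with it. The side load is 6 N along the bar, so the path lies slightly inside the true arc. I'll ease it outward and carry on.

```bash
python3 -m pendant '0.02 0 0.002 -0.007 0; 0.02 0 0.006 -0.014 0; 0.02 0 0.010 -0.021 0; 0.02 0 0.015 -0.028 0; 0.02 0 0.020 -0.035 0; 0.02 0 0.025 -0.042 0; 0.02 0 0.037 -0.054 0; 0.02 0 0.037 -0.054 0'
python3 - <<'E'
from go import *
import go
s=arm.observe(); p=np.array(s["ee_pos"]); 
H0=np.array([.4461,.1974,.1415]); go.PV=H0+.17*d
th=np.arctan2(p[2]-go.PV[2],(go.PV-p)@d);print("th est",th)
rep([go.hpos(t) for t in (.8,.9,1.0,1.1,1.2,1.3,1.4)])
for n in("scene","top"):
    f=arm.grab_frame(n);cv2.imwrite(f"pics/{n}4.png",f["color"][:,:,::-1])
E
```

```text
t: 5.2
ee_pos: [0.4971, 0.2036, 0.265]
orientation: [0.66, 0.751, -0.002, 0.001]
ft_force: [-5.5, -4.0, 6.5]
finger_gap: 0.0321
th est 0.8055487001221678
t 5.2 ee [0.4971 0.2036 0.265 ] z [-0.001 -0.005 -1.   ] turn 0.0026 F [-5.46 -3.96  6.46] gap 0.0321
[0.497 0.204 0.263] shift [0.0002 0.0002 0.0015]
[0.51  0.205 0.275] shift [ 0.0001  0.0129 -0.0097]
[0.524 0.207 0.285] shift [ 0.0001  0.0267 -0.0196]
[0.538 0.209 0.293] shift [-0.      0.0415 -0.0281]
[0.554 0.211 0.3  ] shift [-0.0001  0.0569 -0.0351]
[0.57  0.213 0.305] shift [-0.0002  0.0731 -0.0404]
[0.586 0.215 0.309] shift [-0.0002  0.0896 -0.0442]
```

View pics/scene4.png

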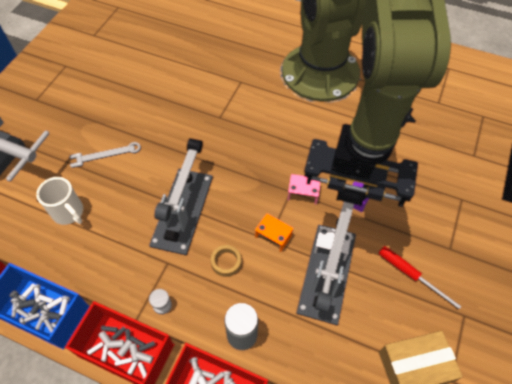

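View pics/top4.png

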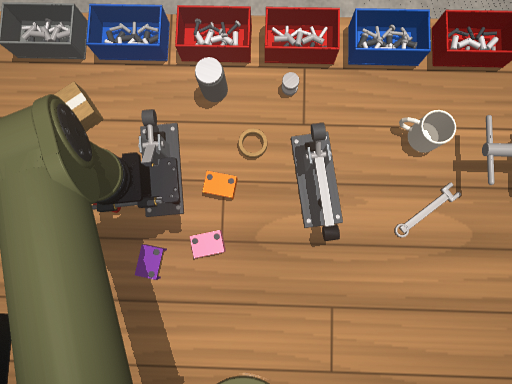

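The bar in the scene view runs up from the pivot (325,285) to the hand at (350,195), at about 0.8 rad. Now continue past balance.

```bash
python3 -m pendant '0.02 0 0.005 -0.006 0; 0.02 0 0.012 -0.011 0; 0.02 0 0.019 -0.016 0; 0.02 0 0.026 -0.021 0; 0.02 0 0.033 -0.025 0; 0.02 0 0.041 -0.029 0; 0.02 0 0.049 -0.033 0; 0.02 0 0.056 -0.036 0'; python3 -m pendant '0.02 0 0.006 -0.002 0; 0.02 0 0.013 -0.005 0; 0.02 0 0.013 -0.005 0'
python3 - <<'E'
from go import *
import go
s=arm.observe(); p=np.array(s["ee_pos"]); 
H0=np.array([.4461,.1974,.1415]); go.PV=H0+.17*d
th=np.arctan2(p[2]-go.PV[2],(go.PV-p)@d);print("th est",th)
rep([go.hpos(t) for t in (1.2,1.3,1.4)])
for n in("scene","wrist"):
    f=arm.grab_frame(n);cv2.imwrite(f"pics/{n}5.png",f["color"][:,:,::-1])
E
```

```text
t: 6.1
ee_pos: [0.5534, 0.2104, 0.3014]
orientation: [0.661, 0.751, -0.002, 0.002]
ft_force: [-2.1, -3.3, 5.1]
finger_gap: 0.0315
t: 6.4
ee_pos: [0.5676, 0.2121, 0.3065]
orientation: [0.661, 0.751, -0.002, 0.003]
ft_force: [0.1, -2.7, 1.8]
finger_gap: 0.0321
th est 1.2900866483468318
t 6.4 ee [0.5676 0.2121 0.3065] z [ 0.002 -0.006 -1.   ] turn 0.0016 F [ 0.07 -2.69  1.77] gap 0.0321
[0.554 0.211 0.3  ] shift [ 0.0007 -0.014   0.0065]
[0.57  0.213 0.305] shift [0.0006 0.0021 0.0012]
[0.586 0.215 0.309] shift [ 0.0006  0.0187 -0.0025]
```

View pics/scene5.png

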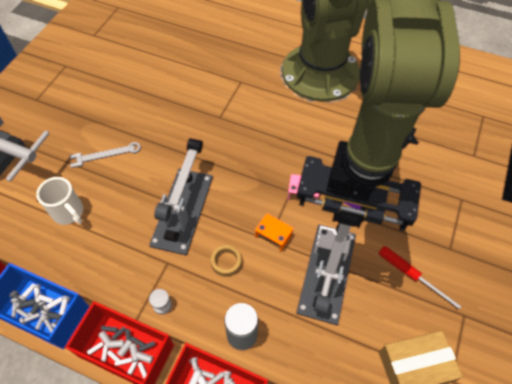

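View pics/wrist5.png

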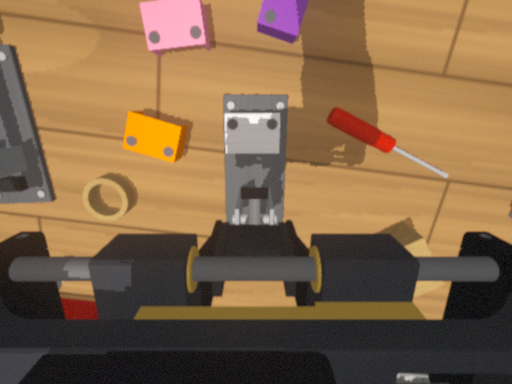

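The arm is at about 1.29 rad, well past balance, and the white bracket sits undisturbed in its jig at (252,132). Release by opening in place, then back away upward and toward the robot.

```bash
python3 -m pendant '0.087 0 0 0 0; 0.087 0 0 0 0; 0.087 0 0 0 0; 0.087 0 0 0 0; 0.087 0 0 0 0; 0.087 0 0 0 0; 0.087 0 0 0 0; 0.087 0 0 0 0'; python3 -m pendant '0.087 0 0 -0.015 0; 0.087 0 0 -0.03 0; 0.087 0 0 -0.05 0; 0.087 0 0 -0.07 0; 0.087 0 0 -0.09 0; 0.087 0 0 -0.09 0'
python3 - <<'E'
from h import *
from plant import arm
for n in("scene","wrist"):
    f=arm.grab_frame(n);cv2.imwrite(f"pics/{n}6.png",f["color"][:,:,::-1])
E
```

```text
t: 7.3
ee_pos: [0.567, 0.2121, 0.3063]
orientation: [0.661, 0.751, -0.002, 0.003]
ft_force: [-0.0, -0.6, 0.6]
finger_gap: 0.0847
t: 7.9
ee_pos: [0.568, 0.2128, 0.4013]
orientation: [0.661, 0.751, 0.002, 0.004]
ft_force: [1.2, 0.1, 0.6]
finger_gap: 0.087
```

View pics/scene6.png

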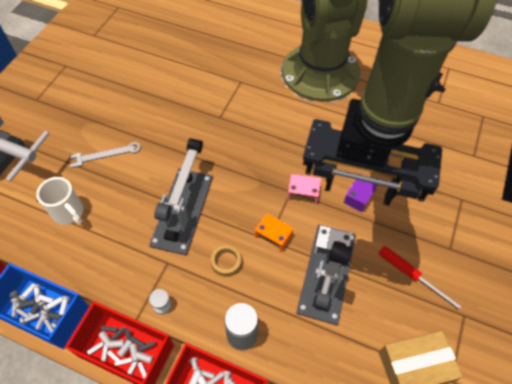

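View pics/wrist6.png

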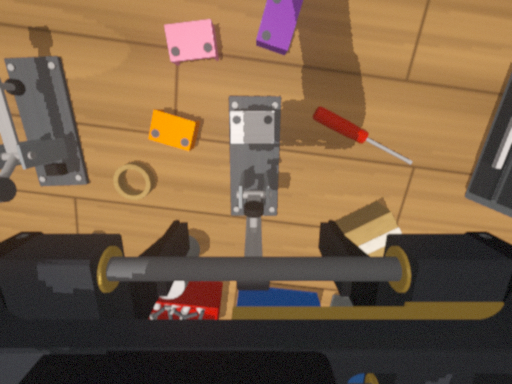

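The hand is clear and the arm is standing up. I'll back off toward the robot, wait, and measure the arm angle and bracket position.

```bash
python3 -m pendant '0.087 0.03 -0.02 0 0; 0.087 0.06 -0.04 0 0; 0.087 0.09 -0.06 0 0; 0.087 0.12 -0.08 0 0; 0.087 0.15 -0.09 0 0; 0.087 0.18 -0.09 0 0; 0.087 0.2 -0.09 0 0; 0.087 0.2 -0.09 0 0'; python3 -m pendant '0.087 0 0 0 0; 0.087 0 0 0 0; 0.087 0 0 0 0; 0.087 0 0 0 0; 0.087 0 0 0 0; 0.087 0 0 0 0; 0.087 0 0 0 0; 0.087 0 0 0 0'
cat > chk.py <<'E'
from h import *
from plant import arm
import sys
for n in("scene","top"):
    f=arm.grab_frame(n);cv2.imwrite(f"pics/{n}{sys.argv[1]}.png",f["color"][:,:,::-1])
    P=cloud(f);c=f["color"].astype(int)
    x,y,z=P[...,0],P[...,1],P[...,2]
    m=(abs(x-.63)<.1)&(abs(y-.217)<.06)&(z>.215)&(z<.30)
    q=P[m];print(n,"handle region",len(q),q.mean(0).round(3) if len(q) else "",q.max(0).round(3) if len(q) else "")
    m=(abs(x-.517)<.05)&(abs(y-.2)<.05)&(z>.045)&(z<.058)&(c.min(2)>120)
    q=P[m]
    if len(q): print(n,"bracket",len(q),cv2.minAreaRect((q[:,:2]*1000).astype(np.float32)),q[:,2].mean())
    m=(abs(x-.433)<.03)&(abs(y+.177)<.03)&(z>.06)&(z<.2)&(c.max(2)<60)
    q=P[m];print(n,"emptyhandle",len(q),q.mean(0).round(4) if len(q) else "")
E
python3 chk.py 7
```

```text
t: 8.8
ee_pos: [0.4507, 0.4026, 0.3943]
orientation: [0.659, 0.752, -0.002, 0.002]
ft_force: [-0.6, 0.1, -0.6]
finger_gap: 0.087
t: 9.6
ee_pos: [0.4507, 0.4025, 0.3943]
orientation: [0.659, 0.752, -0.002, 0.002]
ft_force: [-0.5, 0.5, -0.4]
finger_gap: 0.087
scene handle region 377 [0.651 0.221 0.268] [0.663 0.238 0.275]
scene bracket 486 ((516.6954956054688, 201.7257537841797), (52.66011047363281, 70.1950912475586), 7.7055230140686035) 0.049858475685641994
scene emptyhandle 130 [ 0.4382 -0.1718  0.1013]
top handle region 422 [0.642 0.216 0.262] [0.662 0.236 0.276]
top bracket 634 ((516.7879028320312, 200.3248748779297), (50.704036712646484, 71.06039428710938), 7.436629772186279) 0.04933185977203406
top emptyhandle 198 [ 0.4323 -0.1765  0.1008]
```

```bash
python3 -m pendant '0.087 0 0 0 0; 0.087 0 0 0 0; 0.087 0 0 0 0; 0.087 0 0 0 0; 0.087 0 0 0 0; 0.087 0 0 0 0; 0.087 0 0 0 0; 0.087 0 0 0 0'; python3 chk.py 8
```

```text
t: 10.5
ee_pos: [0.4507, 0.4026, 0.3943]
orientation: [0.659, 0.752, -0.002, 0.002]
ft_force: [0.1, -0.5, -0.6]
finger_gap: 0.0871
scene handle region 376 [0.651 0.221 0.268] [0.664 0.238 0.275]
scene bracket 490 ((516.33251953125, 201.7418975830078), (52.8365364074707, 70.11644744873047), 7.301298141479492) 0.04968728562294114
scene emptyhandle 128 [ 0.438  -0.1717  0.1009]
top handle region 426 [0.642 0.217 0.262] [0.662 0.236 0.275]
top bracket 630 ((516.6682739257812, 200.06277465820312), (50.15868377685547, 70.37825012207031), 7.725179672241211) 0.04941746796459397
top emptyhandle 199 [ 0.4324 -0.1763  0.1009]
```

View pics/scene8.png

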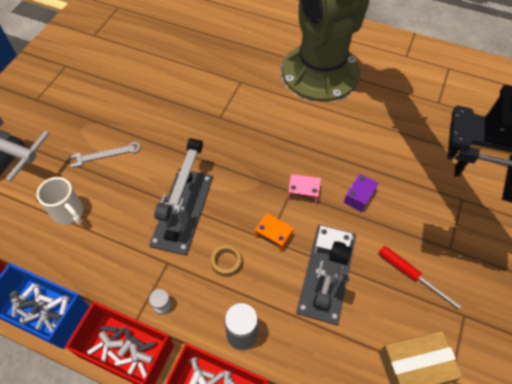

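View pics/top8.png

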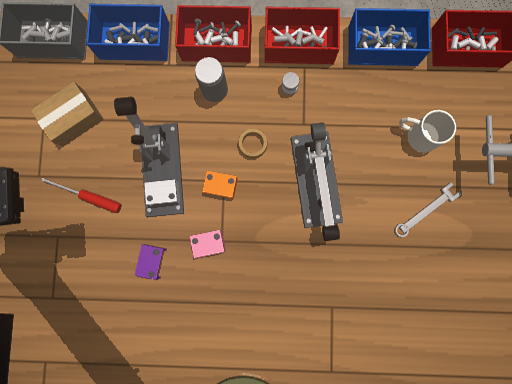

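The pictures show the loaded arm standing open: the handle is at (125,106) in the top view and unchanged between the two looks. The bracket is in place at (160,193), and the empty arm is down with its handle at (330,231). The handle is about 30 mm behind the pivot with its top at 0.275 m, which gives roughly 1.75 rad. Handing in.

```bash
python3 -c "
from plant import arm
print(arm.finish_job())"
```

```text
the job is handed in; nothing more can be done
None
```

The bracket is free. I pinched the handle of the loaded jig's arm across its flat ends, lifted it along its arc to about 1.29 rad, let go, and moved the hand well clear. The counterweight then carried the arm to its open stop. I handed the job in at about 10.6 s; it reports no verdict.

What the last checks showed, from two looks about 1 s apart:
- **Loaded arm:** the handle sits about 30 mm behind the pivot with its top at 0.275 m, which puts the arm at about 1.75 rad. It had not moved between the two looks.
- **Bracket:** it lies within about 1 mm of where it began, upright, with its top at 0.0495 m.
- **Empty jig:** its handle had not moved, so its arm is still down.
- **Robot:** the hand touches nothing, and the wrist force reads under 1 N (noise).

While lifting, up to about 9 N of side load built up because my path ran slightly inside the true arc. I eased it outward and the load fell to about 3 N before release. No check failed. Readings of the same point from the two cameras differed by a few mm, up to about 9 mm at the open handle, because each camera sees a different side of it.

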